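# Clip a petal sample slide onto the inspection stage

### The arm

A 6-joint arm with a two-finger parallel gripper is mounted at the origin on the work surface. World frame = base frame: x ahead of the robot, y to its left, z up, the work surface at z = 0. Lengths are in m, angles in rad, forces in N, time in s.
With the tool pointing down it reaches from about 0.325 to 0.75 m from the base axis. Payload 7.6 kg.
Tool frame: the origin (TCP) lies at the very end of the fingers, on their centre line; the grasp point (between the pads) lies 19 mm behind it; z points along the fingers, y is the direction in which the jaws open and shut (so a half turn about z gives the same grasp; the last joint's range is limited). The gripper opens to 85 mm and grips with 20 to 120 N. Pads are 22 mm wide; open, the fingers measure 114 mm over their backs; the gripper's body (76 mm by 85 mm) begins 54 mm behind the grasp point. The pads swing forward as they close: fully open they stand 13 mm farther back than shut.
Start: joints at [1.09, 0.052, 1.401, -0, 1.689, -0.07], TCP at [0.21, 0.481, 0.231] pointing down, gripper open.
Joint ranges: [-2.9, 2.9], [-0.91, 2.17], [0.12, 2.37], [-1.06, 4.2], [0.26, 2.73], [-2.93, 2.93]. Speed limits (rad/s): [2.57, 2.57, 3.01, 3.14, 3.14, 3.14].

### API

Orientations are given as a unit quaternion [w, x, y, z].
In Python, from bench import robot, eyes, workorder gives the robot as it stands.
- The arm moves only by the shell command python3 -m pendant 'ROWS' [FORCE]. ROWS is JSON, one flat list of numbers, 7 for each row, row after row: the opening, from 0 (shut) to 1 (fully open), then the shift along the tool's x, y, z in cm, then the turn, a rotation vector about the tool's x, y, z in degrees. A call has exactly 10 rows; each row shifts and turns the commanded pose from where the row before left it, along the tool's axes as they then stand; what a row does not reach is not made up. A row lasts 1/8 s, in which the tool goes at most 62.5 mm and 10.7 degrees, less where a joint would pass 70% of its speed; a pose out of reach is approached as far as the arm can. A call is refused whole if a number of a shift passes 6.25 or a number of a turn 10.7, either way. A call with a gripper value outside its range is refused whole. The fingers move at their own pace and stop on an object; FORCE is the grip in N (left out, the last holds). Time passes only in rows, so rows that do not move let the fingers close, or fill a call up. It gives the time, the measured TCP pose, the force and the opening at its end, in the units of the state.
- robot.state(): the state, without advancing time (a new reading comes with each control period).
- eyes.read_camera(name): name is "scene" or "top"; returns the picture (420x560x3 uint8, red, green, blue); there is no depth.
- eyes.camera_info(name): a dict with "K" (3x3 intrinsics, pixels), "camera_from_world" (4x4, takes a point from world to camera coordinates). Camera axes: x right, y down, z forward; pixel columns grow to the right and rows downward; lengths in m; the calibration is good to about 2 mm. A picture is of the moment at which its call begins. camera_info takes no time and is no camera call.
- workorder.hand_in(): hands the job in, once; it reports no verdict.
The state is a dict: "clock": time; "joint_pos": joint angles; "qd": joint speeds; "tau": joint torques, N m; "eef_pos": TCP position; "eef_rot": TCP orientation; "force": force on the tool from outside, world axes, zero at the start; "torque": the same for the moment, N m; "gripper_width": opening from 0.0 (shut) to 1.0 (fully open).
Only numpy, scipy, OpenCV 4.12 (cv2) and the standard library are available. Lean on these libraries where they do the work, as an engineer would, in place of code of your own. Each camera call takes 0.05 s, during which the arm holds its last target. There are 200 camera calls.

### The job

Load the petal sample slide on the inspection stage, by touch alone: with one fingertip press the stage clip's tail down and keep it down while the other fingertip pushes the slide back under the clip until its long back edge is square against both stop pins, then let the clip close on the slide and take the hand away. Do not pick up or tip the slide, do not let the clip go while the slide is only part of the way in, and leave the tin, the loupe and the jar where they stand. The slide may first be pushed up close to the clip.

Things in the scene. Friction and masses are not known exactly. Their poses are not given: they have to be found in the camera images.
- stage: Low black inspection stage, fixed. Origin on the bench (z=0) under it; x axis runs front to back = the way the slide is pushed, y left, z up; yaw up to 35 deg either way. Plate top 30 mm above the bench, x -110 to 29 mm, y -85 to 85 mm, with a flush grey window in the middle. Behind it a grey ledge 16 mm high to x = 95 mm. A 22 mm dial sticks out 12 mm at the right side, x = -60 mm.
- stops (a point): On the plate's top (30 mm above the bench), midway between the two upright steel stop pins, level with their front faces (stage x = 22, y = 0). The pins are 6 mm thick, 7 mm tall, at stage y = -24 and +24 mm. Axes as the stage's.
- slide: Loose flat aluminium slide on the plate in front of the clip: 30 mm (its x) by 76 mm (y) by 6 mm thick, 40 g; two round windows with yellow petals, plain middle. Origin: centre of its underside. Starts at stage x -65 to -20 mm, up to 5 mm off centre, up to 9 deg askew. Home against the pins: stage x = +7 mm. Its back edge meets the closed clip tip at stage x = about -7 mm.
- stage_clip (a joint): Clip angle (rad): a rocking steel strip 24 mm wide on the stage's centre line, hinged about y. 0 = closed, growing as the tail goes down, stop at 0.55. Spring closes it: 0.10 N m at 0 plus 0.25 N m per rad (4 to 15 N on the tail, most near the hinge). The tip clears the 6 mm slide from 0.23 on; at 0.45 it stands 10 mm over the plate. At rest on the slide it reads about 0.22.
- hinge (a point): Clip's hinge axis at the centre line: stage x = 30 mm, 32 mm above the bench (2 mm above the plate). Ears beside it: stage x 25 to 35 mm, y 14 to 17 mm either side, up to 37 mm above the bench. In front of it the clip's arched jaw reaches 22 mm forward, at most 15 mm above the plate when closed (25 mm when open).
- clip_tail (a point): Point on the top of the clip's tail, 35 mm behind the hinge; moves with the clip. The tail is a flat plate 24 mm wide, 50 mm long from the hinge to the back. Closed it slopes up backwards at 0.45 rad (end 25 mm above the plate; this point at stage x = 61 mm, 48 mm above the bench); at clip angle 0.45 it is level, its top 3 mm above the plate.
- clip_tip (a point): Underside of the clip's rolled tip (4 mm thick, 24 mm wide), 20 mm in front of the hinge: stage x = 10 mm, 1.5 mm above the plate when closed, so the slide cannot enter; rises with the clip.
- tin: Bystander: plain aluminium tin, 58 mm across, 75 mm tall, standing on the bench on the left of the stage. Origin: centre of its underside.
- loupe: Bystander: black eye loupe, 40 mm across, 44 mm tall, standing on the bench on the right of the stage, nearer the front. Origin: centre of its underside.
- jar: Bystander: amber sample jar with a white cap, 52 mm across, 70 mm tall, standing on the bench on the right of the stage, nearer the back. Origin: centre of its underside.
There are look-alikes about, which are no part of the job. Several things have the shape of the slide; the one meant has the colours described above.

How it is judged:
By the outcome, as a careful person would: the job done as asked, in the order asked, and still so for the second after the job is handed in, with the robot touching nothing.
It also fails if it takes over 48 s, if anything falls off the work surface, if the arm or the gripper's body presses on something with over 40 N, if the wrist force passes 120 N, or if a joint passes its speed limit or range.

## Working session

There is one attempt and no reset: what is moved stays moved. The work goes in short steps, Python scripts to look and compute and a shell command to move; the robot and the scene stay as the last step left them, time stands still between calls to the robot, and variables do not carry over. Pictures are saved under pics/ and viewed, about 8 in all and at most 12, crops included, and the job is handed in when it is done.

```bash
ls; mkdir -p pics
python3 - <<'E'
from bench import robot, eyes
import cv2, numpy as np
for n in ("scene","top"):
    im=eyes.read_camera(n); cv2.imwrite(f"pics/{n}0.png",im[:,:,::-1]); np.save(f"pics/{n}0.npy",im)
    i=eyes.camera_info(n); print(n,np.round(i["K"],1).tolist(),np.round(i["camera_from_world"],3).tolist())
print(robot.state())
E
```

```text
pics
scene [[501.4, 0.0, 283.3], [0.0, 501.4, 205.2], [0.0, 0.0, 1.0]] [[0.219, 0.976, -0.0, -0.17], [0.809, -0.181, -0.559, -0.384], [-0.546, 0.122, -0.829, 1.3], [0.0, 0.0, 0.0, 1.0]]
top [[378.9, 0.0, 278.1], [0.0, 378.9, 208.3], [0.0, 0.0, 1.0]] [[0.019, -1.0, 0.014, 0.036], [-0.989, -0.021, -0.149, 0.539], [0.149, -0.011, -0.989, 0.702], [0.0, 0.0, 0.0, 1.0]]
{'clock': 0.1, 'joint_pos': array([ 1.08972021e+00,  5.27795364e-02,  1.40156713e+00,  4.35623077e-05,
        1.68860862e+00, -7.02840554e-02]), 'qd': array([-0.00128941, -0.00053629, -0.00357756,  0.00013031,  0.00035667,
       -0.00071732]), 'tau': array([ 1.60120097e-03, -3.82583177e+01, -3.60984635e+01, -2.70678993e-05,
        4.79583250e-03,  2.97809640e-05]), 'eef_pos': array([0.20949466, 0.48111636, 0.23058194]), 'eef_rot': array([-2.06270493e-04,  2.03952344e-01,  9.78980580e-01, -6.49702269e-04]), 'force': array([-0.07069877, -0.02522181, -1.46681861]), 'torque': array([-0.00376239, -0.05149313,  0.01412575]), 'gripper_width': 0.9990150362010929}
```

View pics/top0.png

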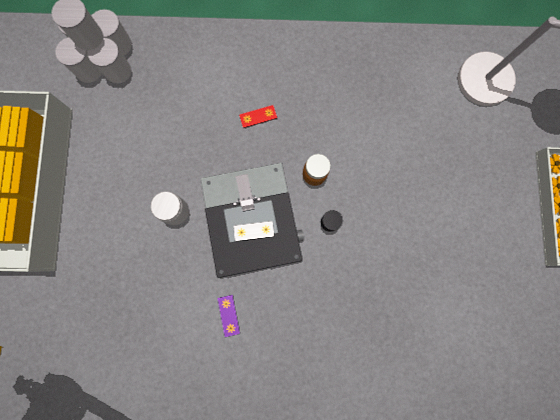

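View pics/scene0.png

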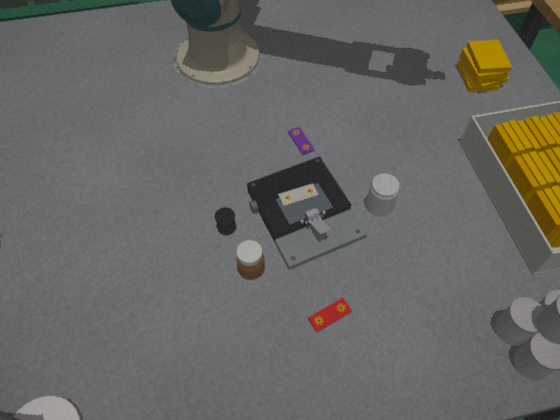

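The top view shows the aluminium slide on the plate at about (254,231). The look-alikes are a red slide at (258,117) and a purple one at (229,316), both off the stage. The tin is at (167,207), the jar at (317,168) and the loupe at (332,221). I'll check this choice in one close crop.

```bash
cat > h.py <<'E'
from bench import robot, eyes
import cv2, numpy as np
def w(cam,uv,z):
    i=eyes.camera_info(cam);K=np.array(i["K"]);T=np.array(i["camera_from_world"])
    R,t=T[:3,:3],T[:3,3];d=R.T@np.linalg.inv(K)@np.array([*uv,1.]);c=-R.T@t
    return c+d*(z-c[2])/d[2]
def px(cam,p):
    i=eyes.camera_info(cam);T=np.array(i["camera_from_world"]);q=np.array(i["K"])@(T[:3,:3]@p+T[:3,3]);return q[:2]/q[2]
def crop(im,x0,y0,x1,y1,s,name):
    c=cv2.resize(im[y0:y1,x0:x1,::-1],None,fx=s,fy=s,interpolation=cv2.INTER_CUBIC);cv2.imwrite(name,c)
E
python3 - <<'E'
from h import *
im=np.load("pics/top0.npy"); a=cv2.resize(im[155:285,190:320,::-1],None,fx=4.6,fy=4.6,interpolation=cv2.INTER_CUBIC)
cv2.imwrite("pics/c0.png",a)
E
```

```text
(no output)
```

View pics/c0.png

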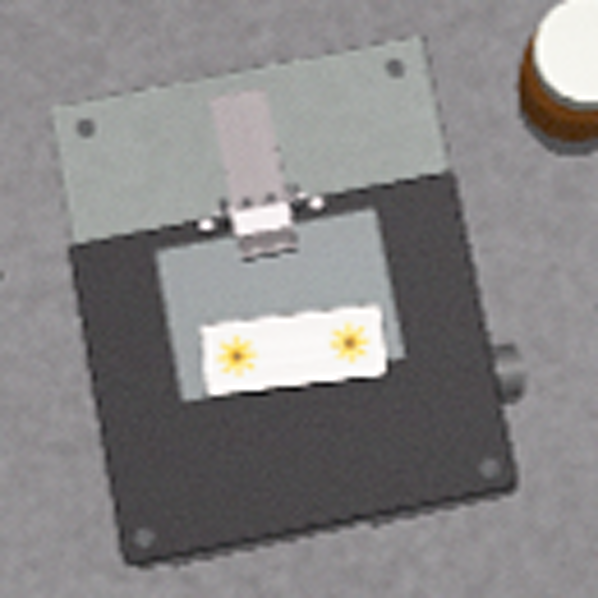

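The crop confirms it: a white-silver slide with two yellow petals, corners near crop (202,326), (383,306), (387,374) and (206,396). The clip is closed, with its tail at the back.

```bash
cat >> h.py <<'E'
from scipy.optimize import least_squares
def fit(cam,uv,P,x0):
    def f(q):
        c,s=np.cos(q[2]),np.sin(q[2]);R=np.array([[c,-s,0],[s,c,0],[0,0,1]])
        return np.concatenate([px(cam,R@p+[q[0],q[1],0])-u for p,u in zip(P,uv)])
    r=least_squares(f,x0,x_scale=[.01,.01,.05]);return r.x,r.fun.reshape(-1,2)
E
python3 - <<'E'
from h import *
c=lambda a:np.array(a)/4.6+[190-.4,155-.4]
uv=[c(p) for p in [(70,243),(456,173),(123,556),(518,488),(54,106),(420,37)]]
P=np.array([[29,85,30],[29,-85,30],[-110,85,30],[-110,-85,30],[95,85,16],[95,-85,16]])/1e3
S,r=fit("top",uv[:4],P[:4],[.5,0,.1]);print("stage",S,np.degrees(S[2]),r.round(1).tolist())
print([w("top",u,p[2]).round(4).tolist() for u,p in zip(uv,P)])
uv=[c(p) for p in [(202,326),(383,306),(387,374),(206,396)]]
Q=np.array([[15,38,36],[15,-38,36],[-15,-38,36],[-15,38,36]])/1e3
L,r2=fit("top",uv,Q,[.5,0,.1]);print("slide",L,np.degrees(L[2]),r2.round(1).tolist())
C,s=np.cos(S[2]),np.sin(S[2]);R=np.array([[C,s],[-s,C]])
print("slide in stage",R@(L[:2]-S[:2]),np.degrees(L[2]-S[2]))
for n,p in dict(tail=[.061,0,.048],pinL=[.025,.024,.037],pinR=[.025,-.024,.037],tip=[.009,0,.036],led1=[.095,.085,.016]).items():
    W=np.r_[R.T@p[:2]+S[:2],p[2]]; u=px("top",W);print(n,W.round(4),((u-[189.6,154.6])*4.6).round(0),"scene",px("scene",W).round(1))
for n,u,z in [("tin",(165,202),.075),("jar",(319,163),.07),("loupe",(332,217),.044)]:
    p=w("top",u,z);print(n,p.round(3),(R@(p[:2]-S[:2])).round(3))
E
```

```text
stage [0.52883501 0.10327883 0.20138584] 11.53855890155621 [[0.0, -0.8], [0.4, -0.6], [-0.5, 1.3], [0.1, -0.0]]
[[0.5387, 0.1923, 0.03], [0.5731, 0.0265, 0.03], [0.4065, 0.1638, 0.03], [0.438, -0.0018, 0.03], [0.6022, 0.205, 0.016], [0.6375, 0.043, 0.016]]
slide [0.49385122 0.09403291 0.13018552] 7.459080565123881 [[-0.0, -0.2], [-0.7, -0.1], [0.1, 0.4], [0.6, -0.1]]
slide in stage [-0.03612621 -0.00206134] -4.079478336432327
tail [0.5886 0.1155 0.048 ] [249. 125.] scene [320.7 228.3]
pinL [0.5485 0.1318 0.037 ] [210. 221.] scene [323.1 212.6]
pinR [0.5581 0.0848 0.037 ] [320. 201.] scene [301.  221.1]
tip [0.5377 0.1051 0.036 ] [272. 248.] scene [308.5 210.9]
led1 [0.6049 0.2056 0.016 ] [ 53. 100.] scene [366.4 235.1]
tin [0.541 0.259 0.075] [0.043 0.15 ]
jar [ 0.624 -0.029  0.07 ] [ 0.066 -0.149]
loupe [ 0.523 -0.058  0.044] [-0.038 -0.157]
```

```bash
cat >> h.py <<'E'
from scipy.spatial.transform import Rotation as Ro
S=np.array([0.52883501,0.10327883,0.20138584])
def where():
    s=robot.state();p=s["eef_pos"];q=s["eef_rot"];M=Ro.from_quat(np.roll(q,-1)).as_matrix()
    c,n=np.cos(S[2]),np.sin(S[2]);st=np.array([[c,n],[-n,c]])@(p[:2]-S[:2])
    print("t %.2f stage mm %s z %.1f yaw err deg %.2f tilt %.2f F %s T %s grip %.3f"%(s["clock"],(st*1e3).round(1),p[2]*1e3,np.degrees(np.arctan2(M[1,1],M[0,1])-S[2]),np.degrees(np.arccos(-M[2,2])),s["force"].round(1),s["torque"].round(2),s["gripper_width"]))
    # force in stage axes
    f=s["force"];print("F stage x %.1f y %.1f z %.1f"%(c*f[0]+n*f[1],-n*f[0]+c*f[1],f[2]))
E
python3 -c "from h import *; where()"
```

```text
t 0.10 stage mm [-237.3  434.1] z 230.6 yaw err deg 54.93 tilt 0.08 F [-0.1 -0.  -1.5] T [-0.   -0.05  0.01] grip 0.999
F stage x -0.1 y -0.0 z -1.5
```

```bash
python3 -m pendant '[0,0,0,0,0,0,10.6, 0,0,0,0,0,0,10.6, 0,0,0,0,0,0,10.6, 0,0,0,0,0,0,10.6, 0,0,0,0,0,0,10.6, 0,0,0,0,0,0,1.9, 0,0,0,0,0,0,0, 0,0,0,0,0,0,0, 0,0,0,0,0,0,0, 0,0,0,0,0,0,0]' 30; python3 -c "from h import *; where()"
```

```text
clock: 1.35
eef_pos: [0.2096, 0.4814, 0.2313]
eef_rot: [-0.0, 0.632, 0.775, 0.0]
force: [0.1, -0.9, 0.2]
gripper_width: -0.002
t 1.35 stage mm [-237.1  434.3] z 231.3 yaw err deg 0.05 tilt 0.01 F [ 0.1 -0.9  0.2] T [-0.04 -0.06  0.01] grip -0.002
F stage x -0.1 y -0.9 z 0.2
```

```bash
python3 -m pendant '[0,-4.84,1.72,1,0,0,0, 0,-4.84,1.72,1,0,0,0, 0,-4.84,1.72,1,0,0,0, 0,-4.84,1.72,1,0,0,0, 0,-4.84,1.72,1,0,0,0, 0,-4.84,1.72,1,0,0,0, 0,-4.84,1.72,1,0,0,0, 0,-4.84,1.72,1,0,0,0, 0,-4.88,1.72,1,0,0,0, 0,0,0,0,0,0,0]'; python3 -c "from h import *; where()"
```

```text
clock: 2.6
eef_pos: [0.4493, 0.0827, 0.1404]
eef_rot: [-0.0, 0.634, 0.773, -0.001]
force: [-0.2, 0.6, 0.4]
gripper_width: 0.0
t 2.60 stage mm [-82.1  -4.3] z 140.4 yaw err deg -0.22 tilt 0.09 F [-0.2  0.6  0.4] T [ 0.07 -0.02  0.04] grip 0.000
F stage x -0.1 y 0.6 z 0.4
```

```bash
python3 -m pendant '[0,0,0,2.5,0,0,0, 0,0,0,2.5,0,0,0, 0,0,0,2.5,0,0,0, 0,0,0,1.5,0,0,0, 0,0,0,1,0,0,0, 0,0,0,0.5,0,0,0, 0,0,0,0.3,0,0,0, 0,0,0,0,0,0,0, 0,0,0,0,0,0,0, 0,0,0,0,0,0,0]'
python3 - <<'E'
from h import *
where(); im=eyes.read_camera("top"); crop(im,190,155,320,285,4.6,"pics/c1.png")
E
```

```text
clock: 3.85
eef_pos: [0.4489, 0.0852, 0.0336]
eef_rot: [0.0, 0.632, 0.775, 0.0]
force: [-0.3, 0.0, 0.0]
gripper_width: -0.002
t 3.85 stage mm [-81.9  -1.7] z 33.6 yaw err deg 0.02 tilt 0.04 F [-0.3  0.   0. ] T [-0.04  0.01 -0.02] grip -0.002
F stage x -0.3 y 0.1 z 0.0
```

View pics/c1.png

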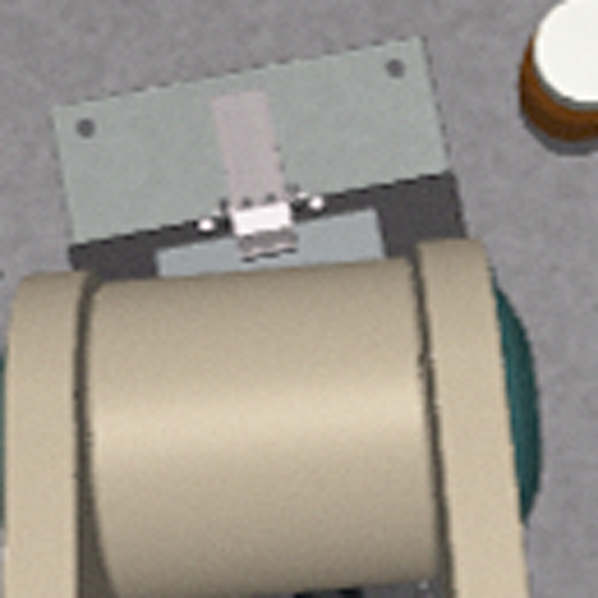

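The arm covers the slide in the top view, so I'll use the scene camera from here. Next I push the slide gently toward the clip.

```bash
python3 -m pendant '[0,0,0.6,0,0,0,0, 0,0,0.4,0,0,0,0, 0,0,0.4,0,0,0,0, 0,0,0.4,0,0,0,0, 0,0,0.4,0,0,0,0, 0,0,0.4,0,0,0,0, 0,0,0.4,0,0,0,0, 0,0,0.4,0,0,0,0, 0,0,0.2,0,0,0,0, 0,0,0,0,0,0,0]'
python3 - <<'E'
from h import *
where(); im=eyes.read_camera("scene"); crop(im,235,145,385,270,5.2,"pics/s1.png")
E
```

```text
clock: 5.15
eef_pos: [0.4841, 0.0925, 0.0333]
eef_rot: [-0.0, 0.632, 0.775, 0.0]
force: [-0.3, 0.7, 0.6]
gripper_width: 0.002
t 5.15 stage mm [-46.   -1.6] z 33.3 yaw err deg 0.02 tilt 0.00 F [-0.3  0.7  0.6] T [ 0.04  0.01 -0.  ] grip 0.002
F stage x -0.2 y 0.8 z 0.6
```

View pics/s1.png

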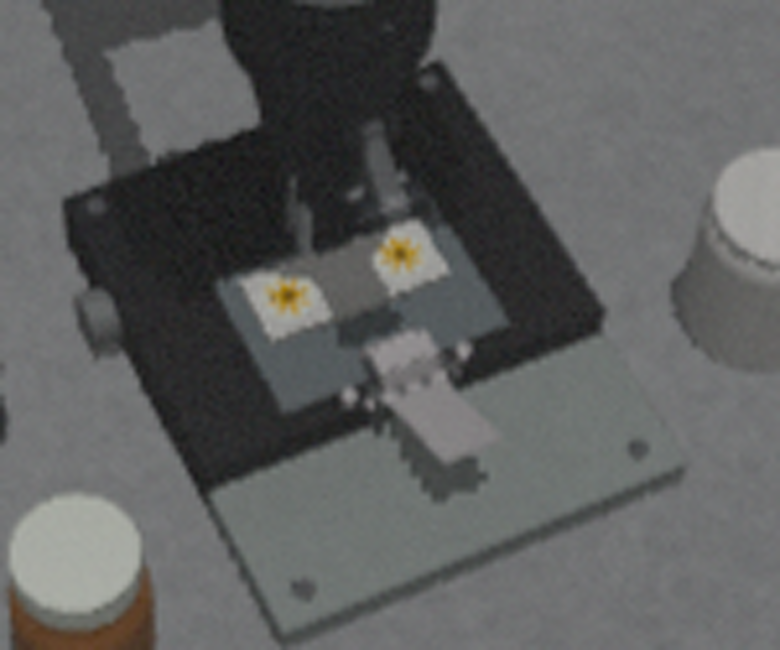

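The scene crop shows the shut fingers behind the slide's front edge. The slide's corners are near (237,279), (432,220), (450,271) and (272,340), and it is squared up just in front of the closed clip. I'll measure it relative to the stage.

```bash
cat >> h.py <<'E'
def sl_scene(cs,ss,n=5.2,o=(235,145)):
    c=lambda a:np.array(a)/n+np.array(o)-.4
    P=np.array([[29,85,30],[29,-85,30],[-110,-85,30],[-110,85,30]])/1e3
    A,r=fit("scene",[c(p) for p in ss],P,S);print("stage(scene)",A.round(4),r.round(1).tolist())
    Q=np.array([[-15,-38,36],[-15,38,36],[15,38,36],[15,-38,36]])/1e3
    L,r=fit("scene",[c(p) for p in cs],Q,A);print(r.round(1).tolist())
    for s in (A,S):
        C,n=np.cos(s[2]),np.sin(s[2]);print("slide in stage mm",(np.array([[C,n],[-n,C]])@(L[:2]-s[:2])*1e3).round(1),np.degrees(L[2]-s[2]).round(1))
E
python3 - <<'E'
from h import *
sl_scene([(237,279),(432,220),(450,271),(272,340)],[(603,312),(206,492),(66,200),(440,65)])
E
```

```text
stage(scene) [0.5309 0.104  0.2222] [[0.9, 1.0], [0.2, -2.1], [-1.2, 1.3], [0.0, -0.1]]
[[1.1, -0.3], [-1.8, -0.3], [0.8, 1.1], [-0.1, -0.4]]
slide in stage mm [-27.    1.1] -3.5
slide in stage mm [-24.9   0.8] -2.3
```

```bash
python3 -m pendant '[0,0,0.3,0,0,0,0, 0,0,0.3,0,0,0,0, 0,0,0.3,0,0,0,0, 0,0,0.2,0,0,0,0, 0,0,0.1,0,0,0,0, 0,0,0,0,0,0,0, 0,0,-0.5,0,0,0,0, 0,0,-1,0,0,0,0, 0,0,-0.5,-1,0,0,0, 0,0,0,-4,0,0,0]'
python3 - <<'E'
from h import *
where(); im=eyes.read_camera("scene"); np.save("pics/s2.npy",im);crop(im,235,145,385,270,5.2,"pics/s2.png")
E
```

```text
clock: 6.45
eef_pos: [0.474, 0.0906, 0.0823]
eef_rot: [-0.002, 0.632, 0.775, -0.002]
force: [1.5, -0.0, 0.9]
gripper_width: -0.0
t 6.45 stage mm [-56.3  -1.5] z 82.3 yaw err deg 0.02 tilt 0.28 F [ 1.5 -0.   0.9] T [ 0.   -0.04 -0.01] grip -0.000
F stage x 1.5 y -0.3 z 0.9
```

View pics/s2.png

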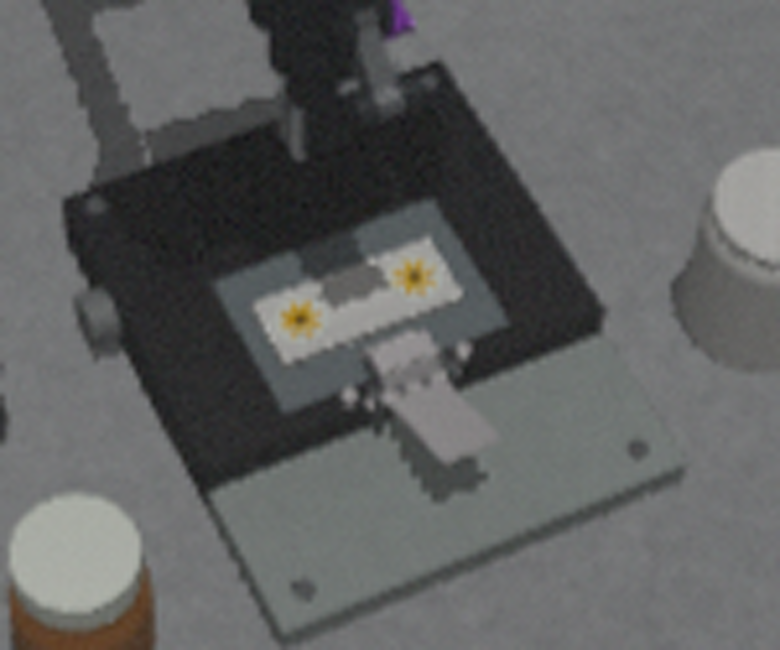

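Run:
```python
from h import *
sl_scene([(253,301),(431,238),(464,293),(288,364)],[(603,310),(206,490),(66,200),(440,63)])
```

```text
stage(scene) [0.5302 0.1042 0.2239] [[0.9, 1.0], [0.3, -2.0], [-1.2, 1.1], [-0.1, -0.0]]
[[0.1, 0.4], [-0.1, -0.3], [0.3, 0.2], [-0.3, -0.2]]
slide in stage mm [-15.6   0.2] -1.0
slide in stage mm [-14.    0.5] 0.3
```

The fit puts the slide square at stage x ≈ −15 mm, just short of the clip. Next I open the jaws to straddle the slide and clip, then descend.

```bash
python3 -m pendant '[0.9,0.0,0,-1.5,0,0,0, 0.9,0,1.5,0,0,0,0, 0.9,0,1.5,0,0,0,0, 0.9,0,1.5,0,0,0,0, 0.9,0,1.5,0,0,0,0, 0.9,0,0,0,0,0,0, 0.9,0,0,1.5,0,0,0, 0.9,0,0,1.5,0,0,0, 0.9,0,0,1,0,0,0, 0.9,0,0,0,0,0,0]' 30
python3 - <<'E'
from h import *
where(); im=eyes.read_camera("scene"); crop(im,235,145,385,270,5.2,"pics/s3.png")
E
```

```text
clock: 7.75
eef_pos: [0.534, 0.1028, 0.0569]
eef_rot: [-0.001, 0.632, 0.775, -0.001]
force: [0.1, 0.5, 0.1]
gripper_width: 0.899
t 7.75 stage mm [ 5.  -1.5] z 56.9 yaw err deg 0.02 tilt 0.14 F [0.1 0.5 0.1] T [0.04 0.02 0.01] grip 0.899
F stage x 0.2 y 0.4 z 0.1
```

View pics/s3.png

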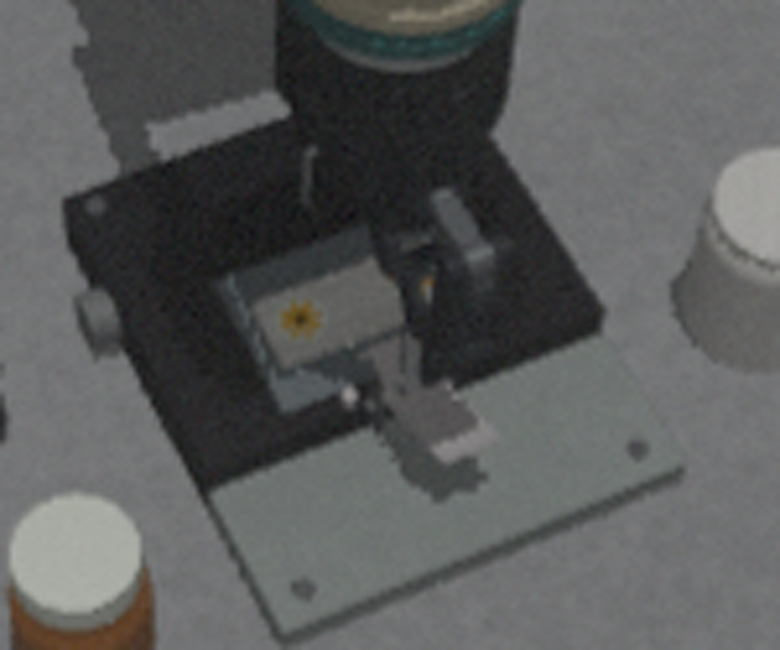

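Run:
```python
from h import *
C,n=np.cos(S[2]),np.sin(S[2]);R=np.array([[C,-n],[n,C]])
for z in (57,68):
  for x in (-33,-45,43,50):
    for y in (-12.5,9.5):
      W=np.r_[R@np.array([x,y])/1e3+S[:2],z/1e3];print(z,x,y,((px("scene",W)-[234.6,144.6])*5.2).round(0))
im=cv2.imread("pics/s3.png");c=im[20:480,200:600];c=cv2.convertScaleAbs(cv2.pow(c/255.,.5)*255)
cv2.imwrite("pics/s3b.png",cv2.resize(c,None,fx=1.3,fy=1.3))
```

```text
57 -33 -12.5 [309. 241.]
57 -33 9.5 [361. 222.]
57 -45 -12.5 [296. 218.]
57 -45 9.5 [348. 199.]
57 43 -12.5 [397. 396.]
57 43 9.5 [451. 375.]
57 50 -12.5 [405. 411.]
57 50 9.5 [459. 390.]
68 -33 -12.5 [310. 224.]
68 -33 9.5 [362. 205.]
68 -45 -12.5 [296. 201.]
68 -45 9.5 [349. 182.]
68 43 -12.5 [398. 379.]
68 43 9.5 [452. 359.]
68 50 -12.5 [406. 394.]
68 50 9.5 [461. 373.]
```

View pics/s3b.png

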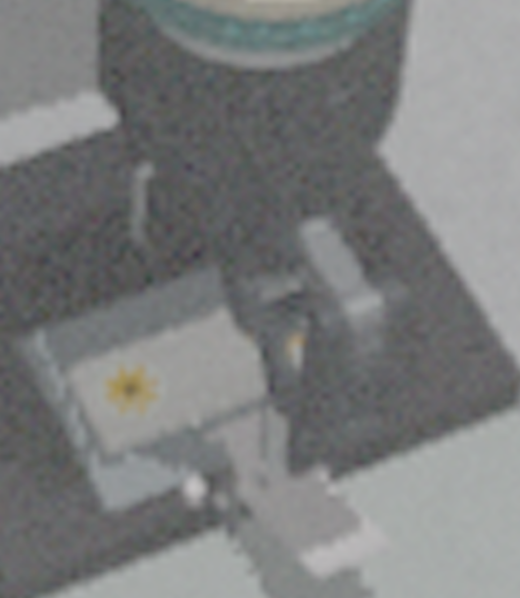

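```bash
python3 -m pendant '[0.9,0.15,-0.1,0.5,0,0,0, 0.9,0,0,0.5,0,0,0, 0.9,0,0,0.4,0,0,0, 0.9,0,0,0.2,0,0,0, 0.9,0,0,0.2,0,0,0, 0.9,0,0,0,0,0,0, 0.9,0,0,0,0,0,0, 0.9,0,0,0,0,0,0, 0.9,0,0,0,0,0,0, 0.9,0,0,0,0,0,0]'; python3 -c "from h import *; where()"
```

```text
clock: 9.05
eef_pos: [0.5336, 0.1041, 0.0403]
eef_rot: [0.0, 0.632, 0.775, 0.0]
force: [-0.8, 0.2, 0.9]
gripper_width: 0.9
t 9.05 stage mm [ 4.9 -0.1] z 40.3 yaw err deg 0.02 tilt 0.01 F [-0.8  0.2  0.9] T [-0.02  0.03 -0.01] grip 0.900
F stage x -0.8 y 0.4 z 0.9
```

```bash
python3 -m pendant '[0.9,0,0,0.2,0,0,0, 0.9,0,0,0.2,0,0,0, 0.9,0,0,0.2,0,0,0, 0.9,0,0,0,0,0,0, 0.9,0,0,0,0,0,0, 0.9,0,0,0,0,0,0, 0.9,0,0,0,0,0,0, 0.9,0,0,0,0,0,0, 0.9,0,0,0,0,0,0, 0.9,0,0,0,0,0,0]'; python3 -c "from h import *; where()"
```

```text
clock: 10.3
eef_pos: [0.5336, 0.1042, 0.0343]
eef_rot: [-0.0, 0.632, 0.775, 0.0]
force: [0.2, 0.6, 0.3]
gripper_width: 0.901
t 10.30 stage mm [ 4.9 -0.1] z 34.3 yaw err deg 0.02 tilt 0.01 F [0.2 0.6 0.3] T [ 0.01  0.01 -0.01] grip 0.901
F stage x 0.3 y 0.5 z 0.3
```

```bash
python3 -m pendant '[0.9,0,0,0.2,0,0,0, 0.9,0,0,0.2,0,0,0, 0.9,0,0,0.2,0,0,0, 0.9,0,0,0,0,0,0, 0.9,0,0,0,0,0,0, 0.9,0,0,0,0,0,0, 0.9,0,0,0,0,0,0, 0.9,0,0,0,0,0,0, 0.9,0,0,0,0,0,0, 0.9,0,0,0,0,0,0]'; python3 -c "from h import *; where()"
```

```text
clock: 11.55
eef_pos: [0.535, 0.1044, 0.0298]
eef_rot: [0.001, 0.632, 0.775, 0.001]
force: [0.5, 0.9, 6.7]
gripper_width: 0.901
t 11.55 stage mm [ 6.3 -0.1] z 29.8 yaw err deg 0.03 tilt 0.22 F [0.5 0.9 6.7] T [ 0.09 -0.38  0.03] grip 0.901
F stage x 0.7 y 0.8 z 6.7
```

Contact is at TCP z ≈ 30.5 mm with 6.7 N, which matches the tail's geometry, so the open tips stand about 11 mm above the TCP. I'll press on in small steps.

```bash
python3 -m pendant '[0.9,0,-0.1,0.1,0,0,0, 0.9,0,-0.1,0.1,0,0,0, 0.9,0,0,0.1,0,0,0, 0.9,0,0,0.1,0,0,0, 0.9,0,0,0.1,0,0,0, 0.9,0,0,0.1,0,0,0, 0.9,0,0,0.1,0,0,0, 0.9,0,0,0,0,0,0, 0.9,0,0,0,0,0,0, 0.9,0,0,0,0,0,0]'; python3 -c "from h import *; where()"
```

```text
clock: 12.8
eef_pos: [0.5347, 0.1042, 0.0242]
eef_rot: [0.003, 0.632, 0.775, 0.003]
force: [2.8, 0.8, 9.6]
gripper_width: 0.897
t 12.80 stage mm [ 5.9 -0.2] z 24.2 yaw err deg 0.02 tilt 0.47 F [2.8 0.8 9.6] T [ 0.27 -0.91 -0.  ] grip 0.897
F stage x 2.9 y 0.2 z 9.6
```

```bash
python3 -m pendant '[0.9,0,0,0.1,0,0,0, 0.9,0,-0.1,0.1,0,0,0, 0.9,0,0,0.1,0,0,0, 0.9,0,0,0,0,0,0, 0.9,0,0,0,0,0,0, 0.9,0,0,0,0,0,0, 0.9,0,0,0,0,0,0, 0.9,0,0,0,0,0,0, 0.9,0,0,0,0,0,0, 0.9,0,0,0,0,0,0]'
python3 - <<'E'
from h import *
where(); im=eyes.read_camera("scene"); crop(im,255,165,355,255,7,"pics/s4.png")
a=cv2.imread("pics/s4.png");cv2.imwrite("pics/s4.png",cv2.convertScaleAbs(cv2.pow(a/255.,.6)*255))
E
```

```text
clock: 14.05
eef_pos: [0.5348, 0.1043, 0.0223]
eef_rot: [0.004, 0.632, 0.775, 0.004]
force: [4.2, 1.3, 13.7]
gripper_width: 0.899
t 14.05 stage mm [ 6.1 -0.2] z 22.3 yaw err deg 0.03 tilt 0.66 F [ 4.2  1.3 13.7] T [ 0.4  -1.28  0.06] grip 0.899
F stage x 4.4 y 0.4 z 13.7
```

View pics/s4.png

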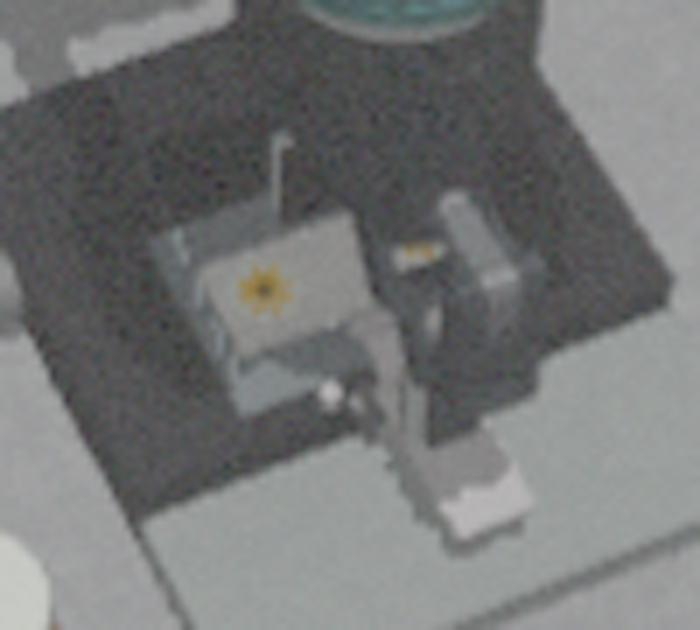

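The clip's tail is now almost level and the jaw is raised. The rear fingertip sits on the tail around (470,440), and the slide is still in front of the clip. I'll push while keeping the tail pressed.

```bash
python3 -m pendant '[0.9,0,0.2,0,0,0,0, 0.9,0,0.2,0,0,0,0, 0.9,0,0.2,0,0,0,0, 0.9,0,0.2,-0.05,0,0,0, 0.9,0,0.2,0,0,0,0, 0.9,0,0.2,-0.05,0,0,0, 0.9,0,0.2,0,0,0,0, 0.9,0,0.2,0,0,0,0, 0.9,0,0,0,0,0,0, 0.9,0,0,0,0,0,0]'
python3 - <<'E'
from h import *
where()
E
```

```text
clock: 15.35
eef_pos: [0.5469, 0.1068, 0.0205]
eef_rot: [0.0, 0.632, 0.775, 0.0]
force: [-3.3, -1.9, 8.7]
gripper_width: 0.902
t 15.35 stage mm [18.4 -0.2] z 20.5 yaw err deg 0.02 tilt 0.08 F [-3.3 -1.9  8.7] T [-0.05  0.22  0.03] grip 0.902
F stage x -3.6 y -1.2 z 8.7
```

```bash
python3 -m pendant '[0.9,0,0.2,-0.05,0,0,0, 0.9,0,0.2,-0.05,0,0,0, 0.9,0,0.2,0,0,0,0, 0.9,0,0.2,0,0,0,0, 0.9,0,0.1,0,0,0,0, 0.9,0,0.1,0,0,0,0, 0.9,0,0.1,0,0,0,0, 0.9,0,0,0,0,0,0, 0.9,0,0,0,0,0,0, 0.9,0,0,0,0,0,0]'
python3 - <<'E'
from h import *
where(); im=eyes.read_camera("scene"); crop(im,255,165,355,255,7,"pics/s5.png")
a=cv2.imread("pics/s5.png");cv2.imwrite("pics/s5.png",cv2.convertScaleAbs(cv2.pow(a/255.,.6)*255))
E
```

```text
clock: 16.6
eef_pos: [0.5572, 0.1089, 0.0209]
eef_rot: [0.0, 0.632, 0.775, 0.0]
force: [-3.7, -0.5, 6.4]
gripper_width: 0.9
t 16.60 stage mm [29.  -0.1] z 20.9 yaw err deg 0.02 tilt 0.01 F [-3.7 -0.5  6.4] T [-0.07  0.27 -0.04] grip 0.900
F stage x -3.7 y 0.2 z 6.4
```

View pics/s5.png

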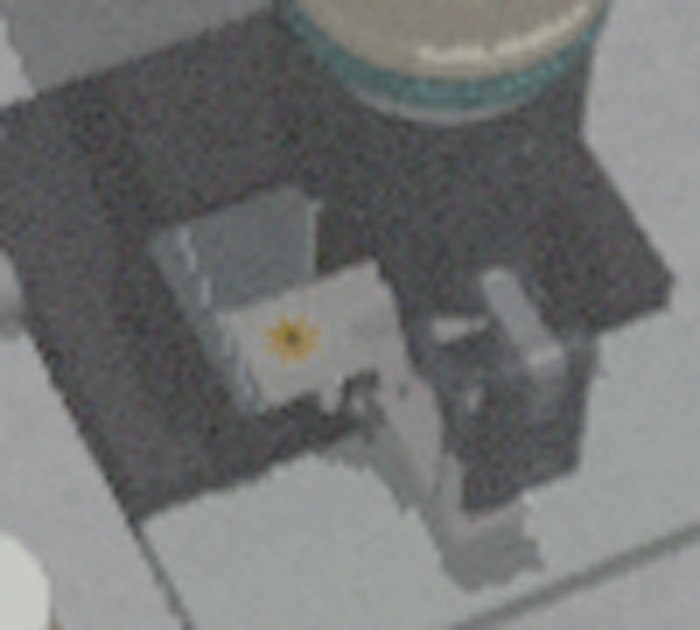

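The slide's back edge is almost at the right pin (330,400), with the clip held open over it. I'll push on until the pins push back.

```bash
python3 -m pendant '[0.9,0,0.1,0,0,0,0, 0.9,0,0.1,0,0,0,0, 0.9,0,0.1,0,0,0,0, 0.9,0,0,0,0,0,0, 0.9,0,0,0,0,0,0, 0.9,0,0,0,0,0,0, 0.9,0,0,0,0,0,0, 0.9,0,0,0,0,0,0, 0.9,0,0,0,0,0,0, 0.9,0,0,0,0,0,0]'; python3 -c "from h import *; where()"
```

```text
clock: 17.9
eef_pos: [0.5591, 0.1092, 0.0207]
eef_rot: [-0.001, 0.632, 0.775, -0.001]
force: [-7.6, -2.4, 8.9]
gripper_width: 0.902
t 17.90 stage mm [30.9 -0.3] z 20.7 yaw err deg 0.04 tilt 0.16 F [-7.6 -2.4  8.9] T [-0.36  1.16  0.15] grip 0.902
F stage x -7.9 y -0.9 z 8.9
```

```bash
python3 -m pendant '[0.9,0,0.1,0,0,0,0, 0.9,0,0.1,0,0,0,0, 0.9,0,0,0,0,0,0, 0.9,0,0,0,0,0,0, 0.9,0,0,0,0,0,0, 0.9,0,0,0,0,0,0, 0.9,0,0,0,0,0,0, 0.9,0,0,0,0,0,0, 0.9,0,0,0,0,0,0, 0.9,0,0,0,0,0,0]'; python3 -c "
from h import *; where()
im=eyes.read_camera('scene'); crop(im,255,165,355,255,7,'pics/s6.png')
a=cv2.imread('pics/s6.png');cv2.imwrite('pics/s6.png',cv2.convertScaleAbs(cv2.pow(a/255.,.6)*255))"
```

```text
clock: 19.15
eef_pos: [0.5594, 0.1092, 0.0204]
eef_rot: [-0.002, 0.632, 0.775, -0.003]
force: [-16.3, -4.7, 13.9]
gripper_width: 0.898
t 19.15 stage mm [31.2 -0.3] z 20.4 yaw err deg 0.04 tilt 0.44 F [-16.3  -4.7  13.9] T [-0.73  2.7   0.15] grip 0.898
F stage x -16.9 y -1.3 z 13.9
```

View pics/s6.png

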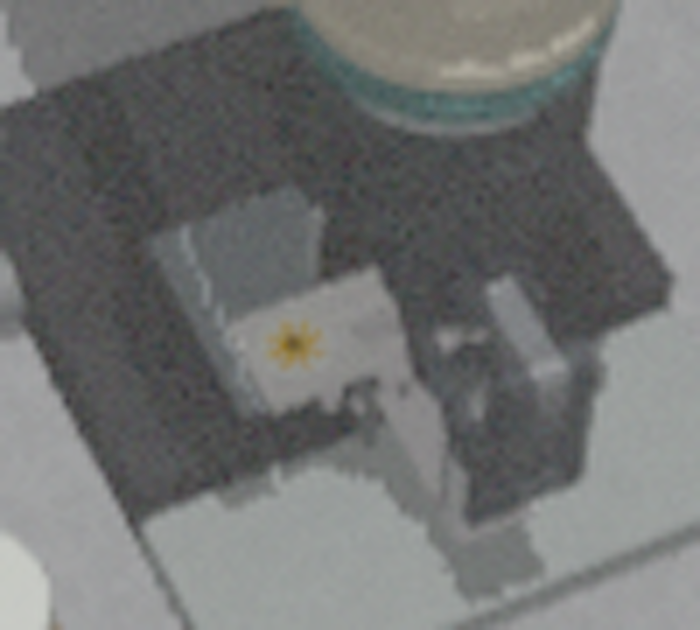

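The hard stop is clear: 2 mm more command gave 0.3 mm of motion, the force rose from 8 to 17 N, and there was no yaw. That puts the pad face at stage x ≈ −7 mm (home is −8). Next I back the pushing finger off slightly with the tail still held down.

```bash
python3 -m pendant '[0.9,0,-0.1,0,0,0,0, 0.9,0,-0.1,0,0,0,0, 0.9,0,-0.1,0,0,0,0, 0.9,0,-0.1,0,0,0,0, 0.9,0,-0.1,0,0,0,0, 0.9,0,-0.1,0,0,0,0, 0.9,0,0,0,0,0,0, 0.9,0,0,0,0,0,0, 0.9,0,0,0,0,0,0, 0.9,0,0,0,0,0,0]'; python3 -c "from h import *; where()"
```

```text
clock: 20.45
eef_pos: [0.5582, 0.109, 0.0221]
eef_rot: [0.002, 0.632, 0.775, 0.002]
force: [3.9, 0.4, 5.9]
gripper_width: 0.896
t 20.45 stage mm [29.9 -0.3] z 22.1 yaw err deg 0.02 tilt 0.32 F [3.9 0.4 5.9] T [ 0.12 -0.77 -0.04] grip 0.896
F stage x 3.9 y -0.4 z 5.9
```

```bash
python3 -m pendant '[0.9,0,-0.1,0,0,0,0, 0.9,0,-0.1,0,0,0,0, 0.9,0,0,-0.1,0,0,0, 0.9,0,0,-0.2,0,0,0, 0.9,0,0,-0.2,0,0,0, 0.9,0,0,-0.2,0,0,0, 0.9,0,0,-0.2,0,0,0, 0.9,0,0,-0.3,0,0,0, 0.9,0,0,-0.3,0,0,0, 0.9,0,0,-0.3,0,0,0]'; python3 -c "from h import *; where()"; python3 -m pendant '[0.9,0,0,-0.3,0,0,0, 0.9,0,0,-0.5,0,0,0, 0.9,0,0,-1,0,0,0, 0.9,0,0,-2,0,0,0, 0.9,0,0,-4,0,0,0, 0.9,0,-4,-4,0,0,0, 0.9,0,-5,0,0,0,0, 0.9,0,-5,0,0,0,0, 0.9,0,-4,0,0,0,0, 0.9,0,0,0,0,0,0]'
python3 - <<'E'
from h import *
where(); a=eyes.read_camera("scene");b=eyes.read_camera("top");np.save("pics/e_s.npy",a);np.save("pics/e_t.npy",b)
A=cv2.resize(a[165:255,255:355],None,fx=6,fy=6,interpolation=cv2.INTER_CUBIC)[:540,:]
B=cv2.resize(b[155:285,190:320],None,fx=4.6,fy=4.6,interpolation=cv2.INTER_CUBIC)
B=cv2.resize(b[180:255,205:265],None,fx=7.2,fy=7.2,interpolation=cv2.INTER_CUBIC)
H=600;c=np.zeros((H,800,3),np.uint8)
A=cv2.resize(b[165:265,195:300],None,fx=4,fy=4,interpolation=cv2.INTER_CUBIC) # top
Bs=cv2.resize(a[180:250,270:335],None,fx=5.8,fy=5.8,interpolation=cv2.INTER_CUBIC) # scene
c[:400,:420]=A; c[:406,423:423+377]=Bs[:406,:377]
cv2.imwrite("pics/end.png",c[:406,:,::-1])
E
```

```text
clock: 21.7
eef_pos: [0.5532, 0.1083, 0.0374]
eef_rot: [-0.001, 0.632, 0.775, -0.001]
force: [0.8, -0.5, 0.8]
gripper_width: 0.901
t 21.70 stage mm [24.9  0. ] z 37.4 yaw err deg 0.03 tilt 0.16 F [ 0.8 -0.5  0.8] T [ 0.04 -0.03  0.02] grip 0.901
F stage x 0.6 y -0.6 z 0.8
clock: 22.95
eef_pos: [0.3766, 0.0721, 0.1571]
eef_rot: [0.001, 0.632, 0.775, 0.001]
force: [0.2, 1.0, -0.3]
gripper_width: 0.901
t 22.95 stage mm [-1.554e+02 -1.000e-01] z 157.1 yaw err deg 0.02 tilt 0.12 F [ 0.2  1.  -0.3] T [-0.02 -0.02 -0.02] grip 0.901
F stage x 0.4 y 1.0 z -0.3
```

View pics/end.png

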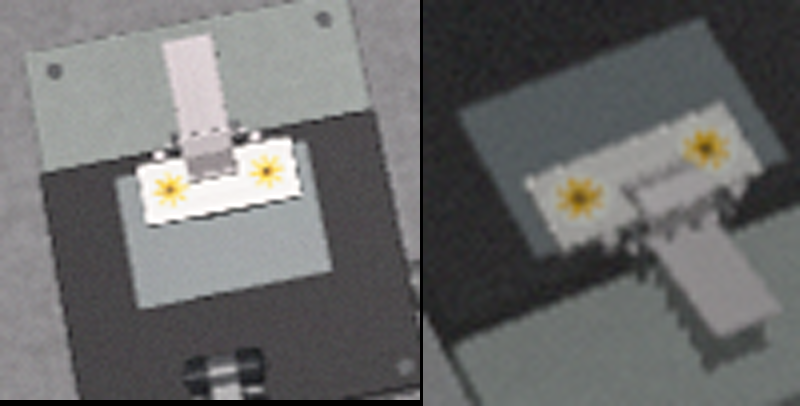

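The final view shows the slide under the closed clip with its back edge at both pins (160,155) and (256,136), and the hand clear. One numeric check remains: the slide pose, and whether the bystanders moved.

Run:
```python
from h import *
uv=[np.array(p)/4+[195-.4,165-.4] for p in [(137,168),(298,139),(303,196),(147,226)]]
Q=np.array([[15,38,36],[15,-38,36],[-15,-38,36],[-15,38,36]])/1e3
L,r=fit("top",uv,Q,S);C,n=np.cos(S[2]),np.sin(S[2])
print((np.array([[C,n],[-n,C]])@(L[:2]-S[:2])*1e3).round(1),np.degrees(L[2]-S[2]).round(1),r.round(1).tolist())
a=np.load("pics/top0.npy").astype(int);b=np.load("pics/e_t.npy").astype(int)
for nme,(x0,y0,x1,y1) in dict(tin=(150,188,190,228),jar=(300,150,332,190),loupe=(320,205,345,238)).items(): print(nme,np.abs(a-b)[y0:y1,x0:x1].mean().round(1))
```

```text
[ 5.3 -1.9] 0.0 [[0.8, -0.5], [-1.5, -0.0], [-0.0, 0.5], [0.7, -0.1]]
tin 2.5
jar 2.7
loupe 3.1
```

Run:
```python
from h import *
im=np.load("pics/e_s.npy");crop(im,255,165,355,255,7,"pics/s7.png")
a=cv2.imread("pics/s7.png");b=cv2.convertScaleAbs(cv2.pow(a/255.,.6)*255)
s6=cv2.imread("pics/s6.png")
for m in (s6,b):
    g=m[300:390,240:345].astype(float);wt=np.clip(g[...,2]-g[...,0]-40,0,None);y,x=np.mgrid[:90,:105];print((wt*x).sum()/wt.sum()/7,(wt*y).sum()/wt.sum()/7)
```

```text
7.591947653226333 6.542706598467292
7.699435256989213 6.119037237742274
```

Compared with the pressed-home picture, the petal sits about 0.4 px (roughly 0.8 mm) further forward. The clip may have dragged the slide slightly as it closed. There is time for a gentle seating nudge with shut fingers at the middle of the front edge.

```bash
python3 -m pendant '[0,-0.05,4,0,0,0,0, 0,0,4,0,0,0,0, 0,0,4,2,0,0,0, 0,0,0,4,0,0,0, 0,0,0,3,0,0,0, 0,0,0,2,0,0,0, 0,0,0,1,0,0,0, 0,0,0,0.3,0,0,0, 0,0,0,0,0,0,0, 0,0,0,0,0,0,0]' 30; python3 -c "from h import *; where()"; python3 -m pendant '[0,0,0.5,0,0,0,0, 0,0,0.5,0,0,0,0, 0,0,0.3,0,0,0,0, 0,0,0.2,0,0,0,0, 0,0,0.1,0,0,0,0, 0,0,0.1,0,0,0,0, 0,0,0,0,0,0,0, 0,0,0,0,0,0,0, 0,0,0,0,0,0,0, 0,0,0,0,0,0,0]'; python3 -c "from h import *; where()"
```

```text
clock: 24.3
eef_pos: [0.4961, 0.0959, 0.0342]
eef_rot: [0.001, 0.632, 0.775, 0.001]
force: [-0.8, 0.1, -0.1]
gripper_width: -0.004
t 24.30 stage mm [-33.5  -0.7] z 34.2 yaw err deg 0.02 tilt 0.10 F [-0.8  0.1 -0.1] T [0.01 0.   0.01] grip -0.004
F stage x -0.8 y 0.2 z -0.1
clock: 25.55
eef_pos: [0.5122, 0.0992, 0.0333]
eef_rot: [-0.0, 0.632, 0.775, 0.0]
force: [0.2, -0.9, 0.1]
gripper_width: -0.0
t 25.55 stage mm [-17.1  -0.6] z 33.3 yaw err deg 0.02 tilt 0.01 F [ 0.2 -0.9  0.1] T [ 0.01 -0.01  0.04] grip -0.000
F stage x 0.0 y -0.9 z 0.1
```

```bash
python3 -m pendant '[0,0,0.1,0,0,0,0, 0,0,0.1,0,0,0,0, 0,0,0.1,0,0,0,0, 0,0,0.1,0,0,0,0, 0,0,0,0,0,0,0, 0,0,0,0,0,0,0, 0,0,0,0,0,0,0, 0,0,0,0,0,0,0, 0,0,0,0,0,0,0, 0,0,0,0,0,0,0]'; python3 -c "from h import *; where()"
```

```text
clock: 26.8
eef_pos: [0.515, 0.0998, 0.0329]
eef_rot: [-0.001, 0.632, 0.775, -0.001]
force: [-5.9, -1.1, 3.2]
gripper_width: 0.004
t 26.80 stage mm [-14.2  -0.6] z 32.9 yaw err deg 0.03 tilt 0.17 F [-5.9 -1.1  3.2] T [-0.3   0.93  0.01] grip 0.004
F stage x -6.0 y 0.1 z 3.2
```

```bash
python3 -m pendant '[0,0,0.1,0,0,0,0, 0,0,0.1,0,0,0,0, 0,0,0,0,0,0,0, 0,0,0,0,0,0,0, 0,0,0,0,0,0,0, 0,0,0,0,0,0,0, 0,0,0,0,0,0,0, 0,0,0,0,0,0,0, 0,0,0,0,0,0,0, 0,0,0,0,0,0,0]'; python3 -c "from h import *; where()"
```

```text
clock: 28.05
eef_pos: [0.5155, 0.1, 0.0328]
eef_rot: [-0.002, 0.632, 0.775, -0.003]
force: [-14.4, -1.9, 8.2]
gripper_width: -0.001
t 28.05 stage mm [-13.7  -0.6] z 32.8 yaw err deg 0.03 tilt 0.41 F [-14.4  -1.9   8.2] T [-0.56  2.35  0.05] grip -0.001
F stage x -14.5 y 1.0 z 8.2
```

The nudge met the pins' stiffness: 0.5 mm for +8.5 N, up to 14.5 N. The slide is seated, so I back straight off and take the hand away.

```bash
python3 -m pendant '[0,0,-0.2,0,0,0,0, 0,0,-0.2,0,0,0,0, 0,0,-0.3,0,0,0,0, 0,0,-0.6,0,0,0,0, 0,0,-1,0,0,0,0, 0,0,-1,-1,0,0,0, 0,0,-2,-4,0,0,0, 0,0,-4,-5,0,0,0, 0,0,-4,-3,0,0,0, 0,0,0,0,0,0,0]'
python3 - <<'E'
from h import *
where();im=eyes.read_camera("scene");t=eyes.read_camera("top").astype(int);crop(im,255,165,355,255,7,"pics/s8.png")
a=cv2.imread("pics/s8.png");b=cv2.convertScaleAbs(cv2.pow(a/255.,.6)*255)
o=cv2.convertScaleAbs(cv2.pow(cv2.imread("pics/s7.png")/255.,.6)*255)
for m in (o,b):
  for (x0,y0,x1,y1) in [(240,300,345,390),(380,240,500,335)]:
    g=m[y0:y1,x0:x1].astype(float);wt=np.clip(g[...,2]-g[...,0]-40,0,None);y,x=np.mgrid[:y1-y0,:x1-x0];print(((wt*x).sum()/wt.sum()/7).round(2),((wt*y).sum()/wt.sum()/7).round(2),end=" | ")
  print()
e=np.load("pics/e_t.npy").astype(int)
for nme,(x0,y0,x1,y1) in dict(clip=(235,172,258,205),tin=(150,188,190,228),jar=(300,150,332,190),loupe=(320,205,345,238)).items(): print(nme,np.abs(e-t)[y0:y1,x0:x1].mean().round(1))
E
```

```text
clock: 29.3
eef_pos: [0.3884, 0.0738, 0.1651]
eef_rot: [0.003, 0.632, 0.775, 0.003]
force: [0.4, 0.4, -0.2]
gripper_width: 0.001
t 29.30 stage mm [-143.5   -0.7] z 165.1 yaw err deg 0.02 tilt 0.42 F [ 0.4  0.4 -0.2] T [ 0.03 -0.04  0.01] grip 0.001
F stage x 0.4 y 0.3 z -0.2
7.7 6.12 | 9.47 5.9 | 
7.58 6.36 | 9.43 6.1 | 
clip 2.6
tin 2.1
jar 2.3
loupe 2.7
```

```bash
python3 -c "
from bench import workorder
print(workorder.hand_in())"
```

```text
the job is handed in; nothing more can be done
None
```

The slide is home under the closed clip, with its back edge against both stop pins as far as I can measure, and I handed the job in at about 29 s of the 48 s allowed.

**What I did:**
- I pushed the slide up close to the clip with the shut fingers.
- I then opened the jaws over the stage, pressed the clip's tail down with one finger until it was nearly level, and kept it down.
- With the tail held, the other finger pushed the slide under the clip until the pins stopped it. At the end, 2 mm more command moved it only 0.3 mm and the force rose to 17 N.
- I backed the pushing finger off about 1 mm, raised the hand so the clip closed on the slide, and moved away.

**One extra step:** a picture after the clip closed suggested the slide had slipped forward by about 0.8 mm. I nudged its front edge back against the pins with the clip already closed, pushing with up to 14.5 N.

**Last checks:**
- **Seating:** both petals moved back by the same amount in the nudge, about 0.5 mm, so the slide should be square against the pins.
- **Clip and bystanders:** the clip looked unchanged by the nudge. The tin, jar and loupe showed only image noise against earlier pictures.
- **Hand:** it was clear of everything, with no force on it.

**What disagreed:**
- Before the nudge, the top-camera fit put the slide at stage x = 5.3 mm, against 7 mm expected. That is within the roughly 2 mm calibration error, and I did not repeat the fit afterwards.
- I had used all 12 picture views, so the check after the nudge was by numbers only.

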